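Hang the meter plate on its test stand and secure it with the spring clip

ROBOT

A 6-joint arm with a two-finger parallel gripper is mounted at the origin on a cart in front of the work surface, level with it; the furniture and walls round the work are solid. World frame = base frame: x ahead of the robot, y to its left, z up, the work surface at z = 0. Lengths are in m, angles in rad, forces in N, time in s.
With the tool pointing down it reaches from about 0.325 to 0.775 m from the base axis. Payload 9.3 kg.
Tool frame: the origin (TCP) lies at the very end of the fingers, on their centre line; the grasp point (between the pads) lies 19 mm behind it; z points along the fingers, y is the line along which they close (so a half turn about z gives the same grasp; the last joint's range is limited). The gripper opens to 85 mm and grips with 20 to 120 N. Pads are 22 mm wide; open, the fingers measure 114 mm over their backs; the gripper's body (76 mm by 85 mm) begins 54 mm behind the grasp point. The pads swing forward as they close: fully open they stand 13 mm farther back than shut.
Start: joints at [1.143, 0.259, 0.021, 1.334, 0, 1.418], TCP at [0.149, 0.529, 0.231] pointing down, gripper open.
Joint ranges: [-3.04, 3.04], [-0.91, 1.82], [-1.04, 1.36], [-1.92, 1.95], [-1.52, 1.45], [-3.14, 3.14]. Speed limits (rad/s): [2.22, 2.22, 2.79, 3.14, 3.14, 3.14].

INTERFACE

Orientations are given as a rotation vector (axis times angle).
In Python, from cell import ctrl gives the robot as it stands.
- The arm moves only by the tool send_rows, never from a script. Its argument "series" is a list of rows, each a list of 2 entries, a list of its own where there are three numbers: the shift along the tool's x, y, z in cm, then the turn, a rotation vector about the tool's x, y, z in degrees. A call has exactly 8 rows; each row is the pose to reach, as a shift and turn from the pose commanded when the call began, along the tool's axes at that moment; what a row does not reach only later rows make up. A row lasts 1/10 s, in which the tool goes at most 50 mm and 8.59 degrees, less where a joint would pass 70% of its speed; a pose out of reach is approached as far as the arm can. A call with a gripper value outside its range is refused whole. "claw" is the finger opening in cm, from 0 to 8.54, set as the call begins (left out, the last holds). The fingers move at their own pace and stop on an object; "squeeze" is the grip in N (left out, the last holds). Time passes only in rows, so rows that repeat a pose let the fingers close, or fill a call up. It gives the time, the measured TCP pose, the force, the opening and the grip force at its end, in the units of the state.
- ctrl.get_state(): the state, without advancing time (a new reading comes with each control period).
- ctrl.grab_frame(name): name is "scene" or "top" or "wrist"; returns a dict with "img" (420x560x3 uint8, red, green, blue), "K" (3x3 intrinsics, pixels), "dist" ([k1, k2, p1, p2, k3] as OpenCV has them; the pictures are not rectified), "position" and "attitude" of the camera in the world. Camera axes: x right, y up, looking along -z (the intrinsics and any distortion apply to the point x, -y, -z); pixel columns grow to the right and rows downward; lengths in m; the calibration is good to about 2 mm. A picture is of the moment at which its call begins. There is no depth.
- ctrl.hand_in(): hands the job in; it is judged then, once.
The state is a dict: "time_s": time; "joint_positions": joint angles; "dq": joint speeds; "joint_efforts": joint torques, N m; "eef_pos": TCP position; "orientation": TCP orientation; "ft_force": force on the tool from outside, world axes, zero at the start; "moment": the same for the moment, N m; "finger_gap": finger opening in m; "grasp_force": force on a finger pad.
Only numpy, scipy, OpenCV 4.12 (cv2) and the standard library are available. Lean on these libraries where they do the work, as an engineer would, in place of code of your own. Each camera call takes 0.05 s, during which the arm holds its last target. There are 200 camera calls.

TASK

Take the grey meter plate out of the rack, hang it by its two keyholes on the headed studs of the test stand, meter side facing out, and let it down until it is locked behind both heads. Then squeeze the orange spring clip open, bring its jaws round the plate and one of the uprights, and let it close so that it clamps the plate against the upright. Never force the plate against the stand, and leave the blank blue plate, the multimeter and the red-handled pliers where they are.

Things in the scene. Friction and masses are not known exactly. Their poses are not given: they have to be found in the camera images.
- plate: Grey instrument plate, 176 mm wide (y), 120 high (z), 5 thick (x), 0.22 to 0.36 kg, upright in one of the rack's slots. Origin: middle of its lower edge; x is its normal, pointing to its rear. A black meter (58 mm across, 10 proud, centre 72 up) and two terminals (14 proud, 40 up) face -x; the meter's body stands 18 mm out of the rear.
- plate_grip (a point): Centre of the black finger grip on the middle of the plate's upper edge, 134 mm above the lower edge: 14 mm thick (x), 60 wide (y), reaching from 113 to 150 mm up. Hold the plate here, a finger in front and one behind; on the stand the rear finger has room between the uprights.
- slot_l (a point): Slot end of the plate's keyhole at y = +70 mm, 93 mm above the lower edge, mid thickness: the stud's axis lies here when the plate is fully down. The keyhole: a round entry window, 19 mm across, its centre 18 mm below this point, and from it upward a slot 10 mm wide. The stud goes in at the window; letting the plate down 18 mm locks it.
- slot_r (a point): The same point of the plate's other keyhole, at y = -70 mm.
- stand: Fixed test stand: grey base 120 x 216 x 12 mm and two aluminium uprights, 20 x 20 mm, 160 high, at y = +-70 mm. Origin on the table; the uprights' front faces lie at x = 0, rear faces at x = 20 mm; -x points to the front. A crossbar joins them below 32 mm. The hung plate reaches 8 mm past the outer side of each upright, its lower edge 93 mm below the studs' axes.
- upright_l (a point): Top of the front face of the upright at y = +70 mm, on its middle line. A headed stud sticks out of this face on the same line. Both studs are clamped in the uprights' slots at one height, anywhere from 113 to 137 mm above the table, set anew each time: the state does not give it, so feel for it (or look).
- upright_r (a point): The same point of the upright at y = -70 mm, with the other stud. Stud: shank 7 mm thick and 8 long out of the face, then a brass head 15.5 mm across and 4 thick. The 5 mm plate has 3 mm play behind the head; a plate that misses the heads stops 12 mm out of the face.
- clip: Orange self-closing spring clip with black handles, flat on the table: two levers on a pivot, 148 mm long, 24 thick (z), 0.12 kg. Origin: underside of the pivot; x points to the jaws, z up. The levers move in the x-y plane, symmetric about x. The handles reach to x = -76 mm and are 22 mm high (z 1 to 23); their ends stand 66 mm apart outside with the jaws shut.
- clip_grip (a point): Midway between the handles at x = -55 mm of the clip, 12 mm above its underside: squeeze here, across y. Width over the handles here: 53 mm shut, about 31 with upright and plate (25 mm) in the jaws, 17 at the stop, where the handles are parallel and the jaws 39 mm apart. It takes 10 N at first, 17 N at the stop; hold it with 25 to 40 N.
- clip_jaws (a point): Point between the clip's jaws, at x = 65 mm, 12 mm above its underside. The jaws end here in upright black rubber rolls, 13 mm across and 24 high, which touch when shut; the jaws bow outwards behind them, so that only the rolls touch what they grip.
- jaw_a: The clip's lever on its +y side, handle and jaw in one; origin on the pivot.
- jaw_b: The clip's lever on its -y side, handle and jaw in one; origin on the pivot.
- rack: Fixed wooden rack, 150 x 120 mm, with two slots along y at x = -34 and +34 mm, each 8 mm wide; the plates stand 10 mm above the table between rails that reach up to 32 mm. Origin on the table under its middle.
- spare: Blank blue plate without meter, of the same outline, keyholes and grip as the meter plate, in the rack's other slot. Leave it.
- multimeter: Black and yellow multimeter, 142 x 70 x 41 mm, lying on the table; origin at the centre of its underside. Leave it.
- long_nose_pliers: Red-handled long-nose pliers, 193 mm long, lying on the table; origin at the centre of the underside. Leave them.

How it is judged:
On the way:
1. the meter plate hangs on both studs, let down behind their heads and let go (x of plate in the frame of stand between -0.008 and 0.002 m and y of slot_l in the frame of stand between 0.064 and 0.076 m and z of plate in the frame of stand between 0.017 and 0.048 m and angle between the x axis of plate and the x axis of stand, either way round below 0.06 rad and angle between the y axis of plate and the y axis of stand, either way round below 0.06 rad and contact force between plate and stand above 1 N and contact force between plate and the fingers below 0.05 N), for 0.2 s.
At the end, for the whole second after the job is handed in: The meter plate hangs let go on both studs: meter out, centred within 6 mm, mid plate at most 8 mm out of the uprights' faces, parallel and level within 0.06 rad, lower edge 17 to 48 mm up; one jaw of the clip presses on it, the other on the stand, over 3 N each; both at rest (under 20 mm/s) (all of step 1 and ((contact force between jaw_a and plate above 3 N and contact force between jaw_b and stand above 3 N) or (contact force between jaw_b and plate above 3 N and contact force between jaw_a and stand above 3 N)) and linear speed of each of clip, plate below 0.02 m/s); the robot touches nothing.
It fails at once if the meter plate is forced against the stand with more than 80 N (contact force between plate and stand above 80 N).
It fails at once if the multimeter is moved more than 30 mm (distance of multimeter from where it was at the start of the episode above 0.03 m).
It fails at once if the red-handled pliers are moved more than 30 mm (distance of long_nose_pliers from where it was at the start of the episode above 0.03 m).
It fails at once if the blank blue plate is moved more than 30 mm (distance of spare from where it was at the start of the episode above 0.03 m).
It also fails if it takes over 64 s, if anything falls off the work surface, if the arm or the gripper's body presses on something with over 40 N, if the wrist force passes 120 N, or if a joint passes its speed limit or range.

## Working session

There is one attempt and no reset: what is moved stays moved. The work goes in short steps, Python scripts to look and compute and a tool call to move; the robot and the scene stay as the last step left them, time stands still between calls to the robot, and variables do not carry over. Pictures are saved under pics/ and viewed, at most 10 in all, crops included, and the job is handed in when it is done.

Besides the shell and the picture viewer there is one more tool, called as a command line: name --argument value ..., lists and objects as JSON in quotes. send_rows: Moves the arm, as the interface text tells. Its arguments: {"type":"object","properties":{"series":{"type":"array"},"claw":{"type":"number"},"squeeze":{"type":"number"}},"required":["series"]}

```bash
ls; mkdir -p pics; python3 - <<'E'
from cell import ctrl
import cv2,pickle
for n in("scene","top"):
    f=ctrl.grab_frame(n); pickle.dump(f,open(f"pics/{n}0.pkl","wb")); cv2.imwrite(f"pics/{n}0.png",f["img"][:,:,::-1])
    print(n,f["K"],f["dist"],f["position"],f["attitude"])
print(ctrl.get_state())
E
```

```text
pics
scene [[442.10244735   0.         282.67702453]
 [  0.         442.10244735 206.7025103 ]
 [  0.           0.           1.        ]] [0.0211604 0.        0.        0.        0.       ] [-0.25356169 -0.81787124  0.94719749] [ 0.85538957 -0.38243211 -0.74794782]
top [[446.17799985   0.         281.43047818]
 [  0.         446.17799985 202.65862506]
 [  0.           0.           1.        ]] [-0.1298007  0.         0.         0.         0.       ] [ 0.47528583 -0.05827923  1.14943816] [ 0.06736186 -0.07019467 -1.59773918]
{'time_s': 0.1, 'joint_positions': array([ 1.14338415e+00,  2.59119472e-01,  2.08464648e-02,  1.33367606e+00,
       -2.28907361e-05,  1.41819395e+00]), 'dq': array([-6.20474250e-05, -1.64011691e-03,  2.98917146e-03, -1.18797374e-03,
       -2.50926945e-03, -1.28582783e-03]), 'joint_efforts': array([ 4.71062522e-03, -5.56690121e+01,  3.45070553e+01,  1.16496711e-02,
       -1.60162590e-04,  2.52499495e-05]), 'eef_pos': array([0.14916156, 0.52913722, 0.230739  ]), 'orientation': array([-4.30270936e-01, -3.11167721e+00,  1.74521512e-03]), 'ft_force': array([-0.72918946,  0.33644078, -0.71954752]), 'moment': array([-0.03364059, -0.0077805 ,  0.02544133]), 'grasp_force': 0.0, 'finger_gap': 0.08536129762218375}
```

View pics/scene0.png

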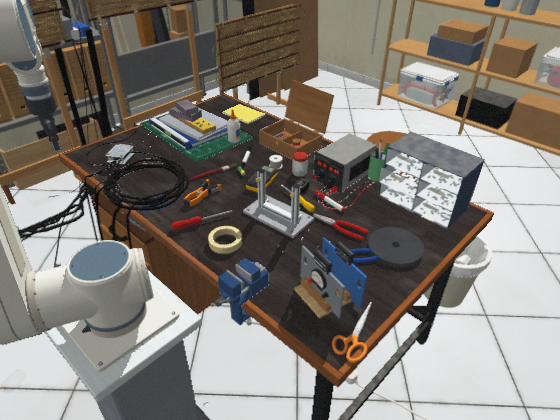

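View pics/top0.png

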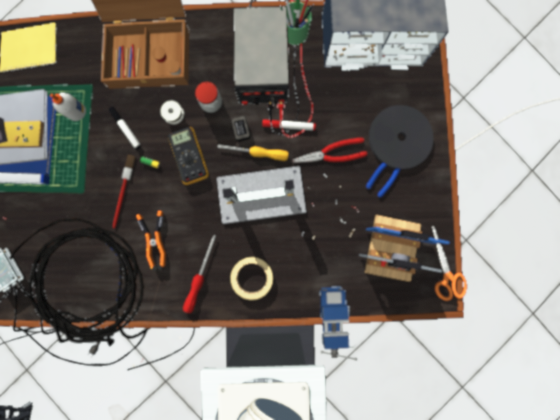

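```bash
cat > h.py <<'E'
import cv2,pickle,numpy as np
from scipy.spatial.transform import Rotation as R
from scipy.optimize import least_squares
def load(n): return pickle.load(open(f"pics/{n}.pkl","rb"))
def Rm(f):
    a=np.array(f["attitude"]); return R.from_rotvec(a).as_matrix() if a.shape==(3,) else a
def ray(f,px):
    u=cv2.undistortPoints(np.array([[px]],float),f["K"],f["dist"])[0,0]
    return Rm(f)@np.array([u[0],-u[1],-1])
def onz(f,px,z):
    d=ray(f,px);p=np.array(f["position"]);return p+d*(z-p[2])/d[2]
def proj(f,P):
    c=(np.atleast_2d(P)-f["position"])@Rm(f); c=c*[1,-1,-1]
    return cv2.projectPoints(c.reshape(-1,1,3),np.zeros(3),np.zeros(3),f["K"],f["dist"])[0][:,0]
def crop(f,x0,y0,w,h,s): return cv2.resize(f["img"][y0:y0+h,x0:x0+w,::-1],None,fx=s,fy=s,interpolation=cv2.INTER_CUBIC)
def tri(fs,ps):
    A=np.zeros((3,3));b=np.zeros(3)
    for f,p in zip(fs,ps):
        d=ray(f,p);d/=np.linalg.norm(d);M=np.eye(3)-np.outer(d,d);A+=M;b+=M@f["position"]
    return np.linalg.solve(A,b)
E
python3 - <<'E'
from h import *
t=load("top0");s=load("scene0")
a=np.hstack([crop(t,210,160,100,70,4),crop(t,360,205,100,70,4)])
b=np.hstack([crop(s,235,160,80,80,4)[:300],crop(s,290,230,80,80,4)[:300],crop(t,130,205,40,75,4)])
b=b[:, :800]
cv2.imwrite("pics/c1.png",np.vstack([a,b]))
print(onz(t,(262,195),.16),onz(t,(262,195),0.01),onz(t,(398,265),.15),onz(t,(155,240),.012),onz(t,(393,250),.03))
E
```

```text
[ 0.58014013 -0.01844359  0.16      ] [ 0.59603617 -0.01240446  0.01      ] [ 0.41472032 -0.31925948  0.15      ] [0.4875512  0.26572955 0.012     ] [ 0.44556065 -0.33936425  0.03      ]
```

View pics/c1.png

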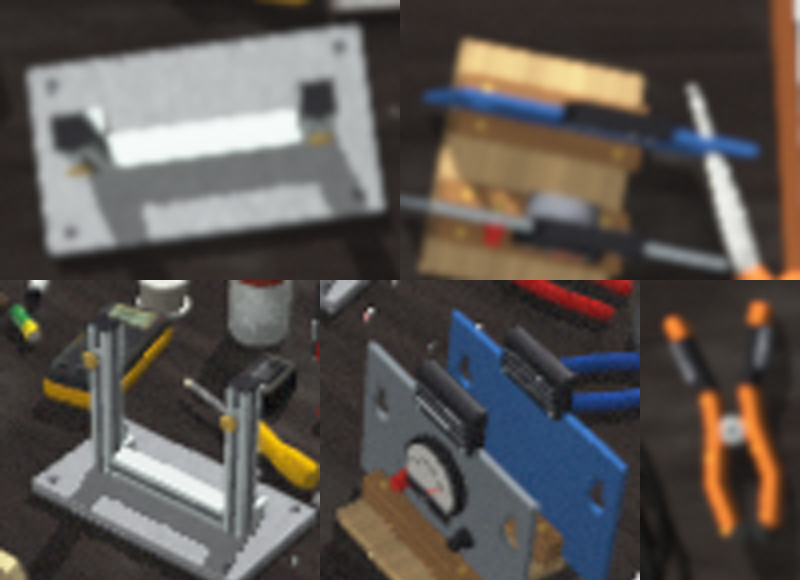

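```bash
python3 - <<'E'
from h import *
np.set_printoptions(precision=4,suppress=True)
t=load("top0");s=load("scene0")
T=lambda x,y:(x/4+210,y/4+160)
T2=lambda x,y:((x-400)/4+360,y/4+205)
S=lambda x,y:(x/4+235,(y-280)/4+160)
S2=lambda x,y:((x-320)/4+290,(y-280)/4+230)
T3=lambda x,y:((x-640)/4+130,(y-280)/4+205)
c=np.array([onz(t,T(*p),.012) for p in[(26,70),(362,25),(385,212),(48,255)]])
print(c,c.mean(0)); d=(c[0]+c[3]-c[1]-c[2]);print("yaw",np.degrees(np.arctan2(-d[0],d[1])),np.linalg.norm(d)/2)
print("studs",tri([t,s],[T(78,168),S(91,360)]),tri([t,s],[T(320,138),S(227,423)]))
print("plate ends top z.13",onz(t,T2(400,203),.13),onz(t,T2(728,266),.13), "grip ends",onz(t,T2(528,233),.16),onz(t,T2(640,248),.16))
print("grip tri",tri([t,s],[T2(584,235),S2(455,405)]))
print("rack corners",[onz(t,T2(*p),.03) for p in[(460,40),(645,75)]])
print("clip pivot",onz(t,T3(732,430),.024),[onz(t,T3(*p),.012) for p in[(675,325),(760,310),(728,532),(768,530)]])
mm=onz(t,(188,155),.041);print("mm",mm)
E
```

```text
[[ 0.6445  0.1039  0.012 ]
 [ 0.6676 -0.1136  0.012 ]
 [ 0.5464 -0.1244  0.012 ]
 [ 0.5249  0.0916  0.012 ]] [ 0.5959 -0.0106  0.012 ]
yaw 5.875052000759463 0.21783967634824047
studs [0.5692 0.0579 0.1303] [ 0.5824 -0.0814  0.1311]
plate ends top z.13 [ 0.4377 -0.2373  0.13  ] [ 0.3944 -0.4278  0.13  ] grip ends [ 0.4197 -0.3032  0.16  ] [ 0.4089 -0.3666  0.16  ]
grip tri [ 0.4174 -0.3412  0.1418]
rack corners [array([ 0.5352, -0.2972,  0.03  ]), array([ 0.5094, -0.4155,  0.03  ])]
clip pivot [0.4812 0.2676 0.024 ] [array([0.5498, 0.3083, 0.012 ]), array([0.558 , 0.2521, 0.012 ]), array([0.416 , 0.2745, 0.012 ]), array([0.4169, 0.2483, 0.012 ])]
mm [0.7001 0.1718 0.041 ]
```

```bash
cat >> h.py <<'E'
def tool(psi): # tool down, y axis at angle psi (deg) in world
    p=np.radians(psi);y=np.array([np.cos(p),np.sin(p),0]);z=np.array([0,0,-1.]);return np.column_stack([np.cross(y,z),y,z])
def go(st,pos,psi=None):
    R0=R.from_rotvec(st["orientation"]).as_matrix()
    d=R0.T@(np.array(pos)-st["eef_pos"])*100
    r=np.zeros(3) if psi is None else R.from_matrix(R0.T@tool(psi)).as_rotvec(degrees=True)
    return np.round(d,2),np.round(r,2)
def psi(st):
    y=R.from_rotvec(st["orientation"]).as_matrix()[:,1];return np.degrees(np.arctan2(y[1],y[0])),R.from_rotvec(st["orientation"]).as_matrix()[:,2]
E
python3 - <<'E'
from h import *
from cell import ctrl
s=ctrl.get_state();print(psi(s))
for p in (-20,0,160,180):print(p,go(s,(0.43,0.27,0.3),p))
f=ctrl.grab_frame("wrist");print(f["position"],Rm(f),f["K"][0,0])
E
```

```text
(np.float64(74.25456429637255), array([-4.56997971e-04, -1.05852758e-03, -9.99999335e-01]))
-20 (array([-34.06, -17.33,  -6.91]), array([-6.000e-02,  5.000e-02,  9.425e+01]))
0 (array([-34.06, -17.33,  -6.91]), array([-6.000e-02,  3.000e-02,  7.425e+01]))
160 (array([-34.06, -17.33,  -6.91]), array([-5.000e-02, -6.000e-02, -8.575e+01]))
180 (array([-34.06, -17.33,  -6.91]), array([-4.0000e-02, -7.0000e-02, -1.0575e+02]))
[0.07685314 0.54936393 0.37291034] [[ 2.72784482e-01 -9.20692284e-01 -2.79131410e-01]
 [ 9.62074898e-01  2.60834070e-01  7.98591162e-02]
 [-7.18690508e-04 -2.90329650e-01  9.56926422e-01]] 324.40199573733065
```

send_rows --series '[[[-4,-2,-1],[0,0,8]],[[-9,-4.5,-2],[0,0,16]],[[-13.5,-7,-3],[0,0,24]],[[-18,-9,-4],[0,0,32]],[[-22.5,-11,-5],[0,0,40]],[[-27,-13.5,-6],[0,0,48]],[[-31,-15.5,-7],[0,0,56]],[[-34,-17.3,-7],[0,0,64]]]' --claw 4.5

```text
time_s: 0.95
eef_pos: [0.4313, 0.2689, 0.3022]
orientation: [2.021, 2.404, 0.002]
ft_force: [1.1, 0.2, -0.2]
finger_gap: 0.0452
grasp_force: 0.0
```

```bash
python3 - <<'E'
from h import *
from cell import ctrl
f=ctrl.grab_frame("wrist");pickle.dump(f,open("pics/w1.pkl","wb"));cv2.imwrite("pics/w1.png",f["img"][:,:,::-1])
s=ctrl.get_state();print(s["time_s"],s["eef_pos"],psi(s),s["joint_positions"])
print(go(s,(0.45,-0.08,0.3),0), proj(f,[[.48,.267,.012],[.57,.058,.13]]))
E
```

```text
1.0 [0.4348466  0.26543844 0.30136079] (np.float64(9.220380192854917), array([ 0.00204054, -0.00180739, -0.99999628])) [ 0.38463532  0.17680737  0.09004207  1.48281775 -0.00244099  1.79450599]
(array([-34.34,  -4.04,   0.2 ]), array([0.11, 0.11, 9.22])) [[309.60426475 173.64693383]
 [357.2436656  372.02446624]]
```

View pics/w1.png

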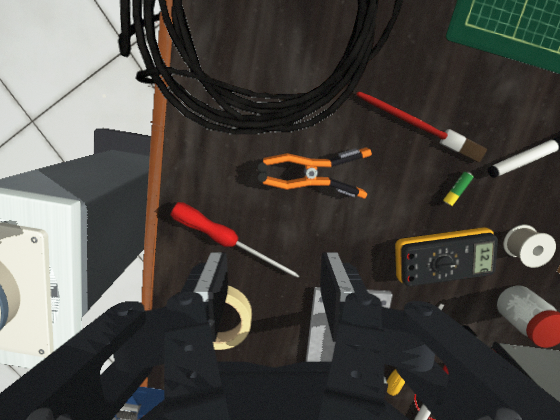

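send_rows --series '[[[-4,-0.5,0],[0,0,1]],[[-8,-1,0],[0,0,2]],[[-12.5,-2,0],[0,0,3]],[[-17,-3,0],[0,0,5]],[[-21,-4,0],[0,0,6]],[[-25,-5,0],[0,0,8]],[[-27.5,-5.5,0],[0,0,9]],[[-28,-5.8,0],[0,0,9.2]]]'

```text
time_s: 1.8
eef_pos: [0.4222, -0.0174, 0.301]
orientation: [-2.205, -2.238, 0.001]
ft_force: [0.1, -0.5, -0.2]
finger_gap: 0.0448
grasp_force: 0.0
```

```bash
python3 - <<'E'
from h import *
from cell import ctrl
np.set_printoptions(precision=4,suppress=True)
f=ctrl.grab_frame("wrist");pickle.dump(f,open("pics/w2.pkl","wb"));
s=ctrl.get_state();print(s["time_s"],s["eef_pos"],psi(s))
q=proj(f,[[.569,.058,.13],[.582,-.081,.13],[.586,-.0115,.05]]);print(q)
print(go(s,(0.4155,-0.334,0.27),-12.3))
w=load("w1")
print(onz(w,(311,173),.024),onz(w,(263,171.5),.012),onz(w,(365.5,173),.012))
cv2.imwrite("pics/w2.png",crop(f,300,120,260,200,3))
E
```

```text
1.85 [ 0.4219 -0.0168  0.3011] (np.float64(0.896852177983179), array([-0.0005, -0.0001, -1.    ]))
[[433.0033 110.3512]
 [425.1206 247.2681]
 [407.984  168.7133]]
(array([-31.71,  -1.14,   3.11]), array([-0.03,  0.01, 13.2 ]))
[0.4799 0.2702 0.024 ] [0.4174 0.2592 0.012 ] [0.5546 0.2809 0.012 ]
```

View pics/w2.png

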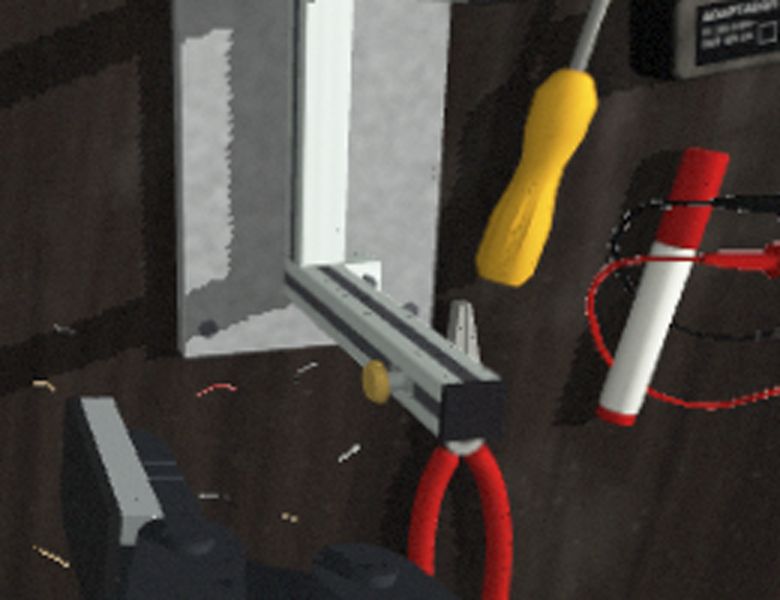

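send_rows --series '[[[-4,0,0],[0,0,2]],[[-8.5,0,0],[0,0,4]],[[-13,-0.3,0],[0,0,6]],[[-17.5,-0.5,0],[0,0,8]],[[-22,-0.8,0],[0,0,10]],[[-25.5,-1,0],[0,0,12]],[[-27.5,-1.1,0],[0,0,13]],[[-27.7,-1.1,0],[0,0,13.2]]]'

```text
time_s: 2.65
eef_pos: [0.4169, -0.2935, 0.3004]
orientation: [-2.444, -1.971, 0.0]
ft_force: [-1.3, 0.1, -0.6]
finger_gap: 0.0446
grasp_force: 0.0
```

```bash
python3 - <<'E'
from h import *
from cell import ctrl
np.set_printoptions(precision=4,suppress=True)
f=ctrl.grab_frame("wrist");pickle.dump(f,open("pics/w3.pkl","wb"));
s=ctrl.get_state();print(s["time_s"],s["eef_pos"],psi(s))
print(go(s,(0.4155,-0.334,0.27),-12.3), proj(f,[[.4155,-.334,.16]]))
cv2.imwrite("pics/w3.png",f["img"][:,:,::-1])
w=load("w2");t=load("top0");sc=load("scene0")
hsv=cv2.cvtColor(w["img"],cv2.COLOR_RGB2HSV);m=cv2.inRange(hsv,(12,110,70),(32,255,255))
for c in[(433,110),(425,247)]:
    y,x=np.nonzero(m[c[1]-14:c[1]+15,c[0]-14:c[0]+15]);p=(x.mean()+c[0]-14,y.mean()+c[1]-14);print(len(x),p, onz(w,p,.13))
    a=((229.5,202),(257.7,180)) if c[1]<200 else ((290,194.5),(291.7,195.7))
    print("tri",tri([w,sc],[p,a[1]]),tri([w,t,sc],[p,*a]))
print("upr top centre R",onz(w,(457.3,256.3),.16))
E
```

```text
2.7 [ 0.4168 -0.2925  0.3006] (np.float64(-12.18008327638286), array([-0.0008,  0.0011, -1.    ]))
(array([-4.08,  0.75,  3.06]), array([-0.06, -0.05,  0.12])) [[282.9602 235.4162]]
130 (np.float64(431.03846153846155), np.float64(109.23846153846154)) [0.567 0.059 0.13 ]
tri [0.5681 0.0585 0.1299] [0.5687 0.0584 0.1294]
103 (np.float64(424.84466019417476), np.float64(246.9514563106796)) [ 0.5816 -0.0806  0.13  ]
tri [ 0.5819 -0.0806  0.1307] [ 0.5822 -0.081   0.1305]
upr top centre R [ 0.5998 -0.077   0.16  ]
```

View pics/w3.png

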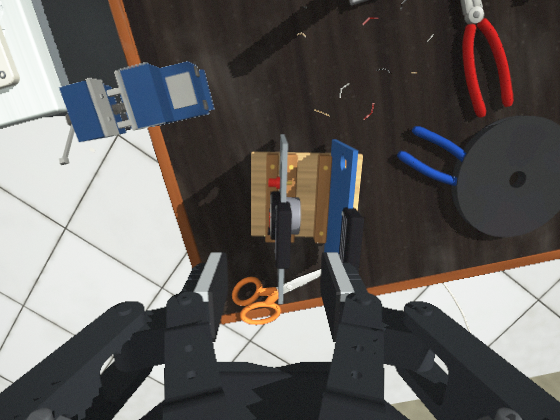

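send_rows --series '[[[-2,0.4,2],[0,0,0]],[[-4,0.75,4],[0,0,0]],[[-4.08,0.75,7],[0,0,0]],[[-4.08,0.75,10],[0,0,0]],[[-4.08,0.75,13],[0,0,0]],[[-4.08,0.75,15.5],[0,0,0]],[[-4.08,0.75,17],[0,0,0]],[[-4.08,0.75,17.5],[0,0,0]]]'

```text
time_s: 3.5
eef_pos: [0.4153, -0.3315, 0.125]
orientation: [-2.44, -1.975, -0.0]
ft_force: [-0.1, 0.0, 0.6]
finger_gap: 0.0448
grasp_force: 0.0
```

send_rows --series '[[[0,0,0],[0,0,0]],[[0,0,0],[0,0,0]],[[0,0,0],[0,0,0]],[[0,0,0],[0,0,0]],[[0,0,0],[0,0,0]],[[0,0,0],[0,0,0]],[[0,0,0],[0,0,0]],[[0,0,0],[0,0,0]]]' --claw 0.5 --squeeze 60

```text
time_s: 4.3
eef_pos: [0.4158, -0.334, 0.1275]
orientation: [2.442, 1.973, 0.002]
ft_force: [0.4, 3.2, 7.4]
finger_gap: 0.0136
grasp_force: 60.0
```

```bash
python3 - <<'E'
from h import *
from cell import ctrl
s=ctrl.get_state();print(s["time_s"],s["eef_pos"],psi(s),s["ft_force"],s["finger_gap"],s["grasp_force"])
E
```

```text
4.3 [ 0.41580392 -0.33396368  0.1275108 ] (np.float64(-12.134856783164022), array([ 2.15062318e-03, -8.60652286e-04, -9.99997317e-01])) [0.41397234 3.20820115 7.39031784] 0.013622288471953469 59.984925985336304
```

send_rows --series '[[[0,0,-0.5],[0,0,0]],[[0,0,-1.5],[0,0,0]],[[0,0,-3],[0,0,0]],[[0,0,-5],[0,0,0]],[[0,0,-7],[0,0,0]],[[0,0,-9],[0,0,0]],[[0,0,-11],[0,0,0]],[[0,0,-12],[0,0,0]]]'

```text
time_s: 5.1
eef_pos: [0.4151, -0.3342, 0.2484]
orientation: [2.443, 1.973, -0.001]
ft_force: [-0.4, -0.4, -3.6]
finger_gap: 0.0131
grasp_force: 58.7
```

```bash
python3 - <<'E'
from h import *
from cell import ctrl
f=ctrl.grab_frame("scene");g=ctrl.grab_frame("wrist");pickle.dump(f,open("pics/s4.pkl","wb"));pickle.dump(g,open("pics/w4.pkl","wb"))
s=ctrl.get_state();print(s["time_s"],s["eef_pos"],psi(s),s["ft_force"],s["finger_gap"],s["grasp_force"],s["joint_positions"])
a=crop(f,250,130,160,180,3);b=crop(g,200,60,190,300,1.8)
cv2.imwrite("pics/c4.png",np.hstack([a[:540],b[:540,:320]]))
th=np.radians(5.6);c=np.array([[np.cos(th),-np.sin(th)],[np.sin(th),np.cos(th)]])
for x in(-.1,-.06):print(go(s,[*(np.array([.5845,-.0095])+c@[x,0]),.25],5.6))
E
```

```text
5.2 [ 0.41530805 -0.33424101  0.24764218] (np.float64(-12.150941594700994), array([ 0.00114121, -0.00172698, -0.99999786])) [-0.76651602 -0.35184113 -4.00388527] 0.01302775960030459 58.7081640958786 [-8.34955160e-01  2.24029896e-01  1.61277876e-02  1.36084808e+00
 -3.13226705e-04  9.47915855e-01]
(array([32.26,  0.18, -0.28]), array([  0.07,   0.1 , -17.75]))
(array([33.48,  3.99, -0.28]), array([  0.07,   0.1 , -17.75]))
```

View pics/c4.png

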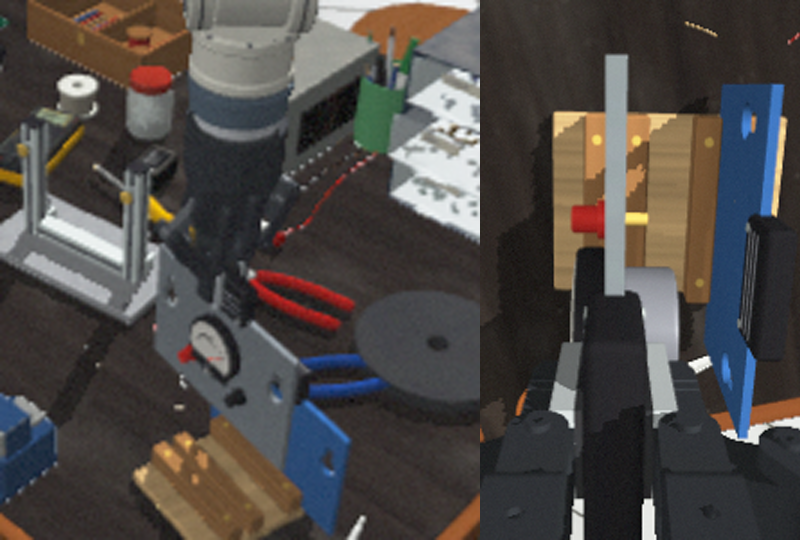

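```bash
python3 - <<'E'
from h import *
from cell import ctrl
np.set_printoptions(precision=4,suppress=True)
s=ctrl.get_state();R0=R.from_rotvec(s["orientation"]).as_matrix();g=load("w4");f=load("s4")
W=lambda x,y:((x-480)/1.8+200,y/1.8+60)
for z in(.245,.25,.255):
    print(z,[(R0.T@(onz(g,W(*p),z)-s["eef_pos"])*1000) for p in[(617,55),(616,290)]])
# level check: scene picture, plate model
P=lambda x,y:(x/3+250,y/3+130)
n=R0[:,1];yy=R0[:,0]
for nm,p in dict(TL=(160,245),TR=(305,372),KL=(172,290),KR=(277,388)).items():
    d=ray(f,P(*p));o=np.array(f["position"]);k=((s["eef_pos"]-o)@n)/(d@n);q=R0.T@(o+k*d-s["eef_pos"])*1000;print(nm,q)
E
```

```text
0.245 [array([81.314 ,  0.1993,  2.5247]), array([22.3029, -0.0332,  2.6098])]
0.25 [array([81.0663,  0.1667, -2.475 ]), array([24.0742, -0.0579, -2.3928])]
0.255 [array([80.8186,  0.134 , -7.4747]), array([25.8456, -0.0826, -7.3954])]
TL [81.8361  0.     -0.4519]
TR [-103.3643    0.        0.7048]
KL [62.098   0.     35.7585]
KR [-76.3736   0.      39.6578]
```

```bash
python3 - <<'E'
from h import *
from cell import ctrl
s=ctrl.get_state()
for p in[(.52,-.01,.3),(.5746,-.0042,.3)]:print(go(s,p,5.5))
E
```

```text
(array([33.89,  3.42, -5.28]), array([  0.07,   0.1 , -17.65]))
(array([35.61,  8.63, -5.27]), array([  0.07,   0.1 , -17.65]))
```

send_rows --series '[[[2,0,-2],[0,0,-1]],[[6,0.5,-4],[0,0,-3]],[[11,1,-5],[0,0,-5]],[[15.5,1.5,-5.3],[0,0,-8]],[[20,2,-5.3],[0,0,-11]],[[24.5,2.5,-5.3],[0,0,-14]],[[29,3,-5.3],[0,0,-16]],[[32,4,-5.3],[0,0,-17.6]]]'

```text
time_s: 6.0
eef_pos: [0.5212, -0.0266, 0.2985]
orientation: [-2.109, -2.327, 0.001]
ft_force: [0.3, -0.3, -4.2]
finger_gap: 0.0132
grasp_force: 58.9
```

```bash
python3 - <<'E'
from h import *
from cell import ctrl
s=ctrl.get_state();print(s["eef_pos"],psi(s))
for p in[(.5746,-.0042,.285)]:print(go(s,p,5.5))
E
```

```text
[ 0.52122715 -0.02663776  0.29850962] (np.float64(5.624034388495035), array([-1.51669584e-03,  5.95713324e-04, -9.99998672e-01]))
(array([1.71, 5.53, 1.34]), array([-0.08, -0.04,  0.12]))
```

send_rows --series '[[[0.8,1.5,0],[0,0,0]],[[1.4,3,0],[0,0,0.1]],[[1.7,4.5,0],[0,0,0.1]],[[1.7,5.5,0.3],[0,0,0.1]],[[1.7,5.5,0.8],[0,0,0.1]],[[1.7,5.5,1.2],[0,0,0.1]],[[1.7,5.5,1.2],[0,0,0.1]],[[1.7,5.5,1.2],[0,0,0.1]]]'

```text
time_s: 6.8
eef_pos: [0.5741, -0.0076, 0.2874]
orientation: [-2.116, -2.322, 0.0]
ft_force: [-0.4, -0.2, -2.8]
finger_gap: 0.0134
grasp_force: 58.9
```

```bash
python3 - <<'E'
from h import *
from cell import ctrl
np.set_printoptions(precision=4,suppress=True)
s=ctrl.get_state();print(s["time_s"],s["eef_pos"],psi(s),s["ft_force"])
f=ctrl.grab_frame("wrist");pickle.dump(f,open("pics/w5.pkl","wb"))
print(proj(f,[[.5685,.0585,.13],[.577,.06,.16]]))
cv2.imwrite("pics/w5.png",crop(f,200,0,240,260,2.3))
E
```

```text
6.8 [ 0.5741 -0.0076  0.2874] (np.float64(5.327301616763056), array([-0.0001, -0.    , -1.    ])) [-0.4262 -0.2494 -2.7554]
[[275.5223 117.8064]
 [286.3773 117.9217]]
```

View pics/w5.png

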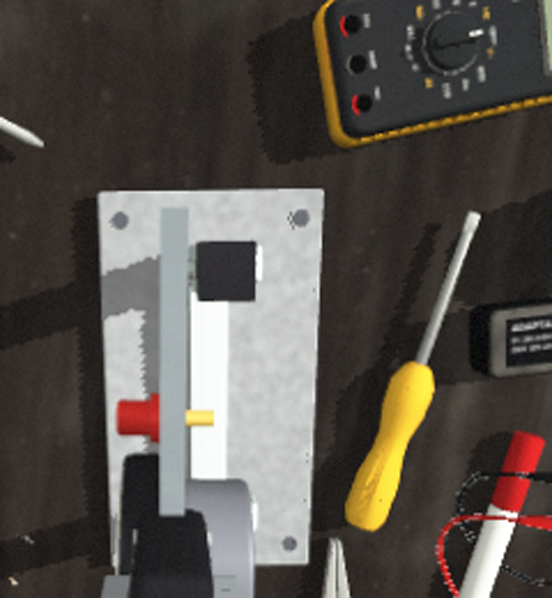

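```bash
python3 - <<'E'
from h import *
np.set_printoptions(precision=4,suppress=True)
f=load("w5");W=lambda x,y:(x/2.3+200,y/2.3)
e=np.array([.5741,-.0076,.2874]);R0=tool(5.33)
a,b,c=[onz(f,W(*p),.012) for p in[(98,192),(322,189),(308,563)]]
print(a,b,c,"yaws",np.degrees(np.arctan2((b-a)[1],(b-a)[0])),np.degrees(np.arctan2(-(b-c)[0],(b-c)[1])),np.linalg.norm(b-a),np.linalg.norm(b-c))
t=onz(f,W(226,270.5),.16);print("upr top",t, "in tool mm",R0.T@(t-e)*1000)
g=onz(f,W(174.5,208),.29);print("plate end",g,R0.T@(g-e)*1000,R0.T@(onz(f,W(172,515),.29)-e)*1000)
print("front edge",[R0.T@(onz(f,W(*p),.16)-e)*1000 for p in[(197,245),(197,299),(226,241),(226,300)]])
E
```

```text
[0.5258 0.0921 0.012 ] [0.6432 0.1045 0.012 ] [ 0.6665 -0.1077  0.012 ] yaws 6.05371375246723 6.245916656758273 0.11811942173394424 0.21347922495241825
upr top [0.5865 0.0611 0.16  ] in tool mm [ 67.2796  18.7188 127.4   ]
plate end [0.5666 0.0735 0.29  ] [81.4462  0.042  -2.6   ] [23.7269 -0.438  -2.6   ]
front edge [array([ 75.8561,   8.5109, 127.4   ]), array([ 57.5259,   8.6638, 127.4   ]), array([ 77.1859,  18.5338, 127.4   ]), array([ 57.1755,  18.9099, 127.4   ])]
```

send_rows --series '[[[0.2,0,0.2],[0,0,-0.2]],[[0.3,-0.07,0.6],[0,0,-0.5]],[[0.38,-0.07,1],[0,0,-0.57]],[[0.38,-0.07,1.5],[0,0,-0.57]],[[0.38,-0.07,2.0],[0,0,-0.57]],[[0.38,-0.07,2.2],[0,0,-0.57]],[[0.38,-0.07,2.3],[0,0,-0.57]],[[0.38,-0.07,2.3],[0,0,-0.57]]]'

```text
time_s: 7.65
eef_pos: [0.5737, -0.0036, 0.2642]
orientation: [-2.104, -2.333, 0.0]
ft_force: [0.1, -0.1, -3.3]
finger_gap: 0.0131
grasp_force: 58.9
```

send_rows --series '[[[0,0,0.1],[0,0,0]],[[0,0,0.2],[0,0,0]],[[0,0,0.3],[0,0,0]],[[0,0,0.4],[0,0,0]],[[0,0,0.5],[0,0,0]],[[0,0,0.6],[0,0,0]],[[0,0,0.6],[0,0,0]],[[0,0,0.6],[0,0,0]]]'

```text
time_s: 8.45
eef_pos: [0.5737, -0.0036, 0.2583]
orientation: [2.104, 2.333, 0.0]
ft_force: [-0.4, -0.8, -4.0]
finger_gap: 0.0135
grasp_force: 58.9
```

send_rows --series '[[[0,0,0.1],[0,0,0]],[[0,0,0.2],[0,0,0]],[[0,0,0.3],[0,0,0]],[[0,0,0.4],[0,0,0]],[[0,0,0.4],[0,0,0]],[[0,0,0.4],[0,0,0]],[[0,0,0.4],[0,0,0]],[[0,0,0.4],[0,0,0]]]'

```text
time_s: 9.25
eef_pos: [0.5738, -0.0036, 0.2552]
orientation: [2.103, 2.332, 0.001]
ft_force: [-2.3, 0.4, 6.2]
finger_gap: 0.0132
grasp_force: 60.2
```

send_rows --series '[[[0,0,-0.4],[0,0,0]],[[0,-0.8,-0.4],[0,0,0]],[[0,-1.8,-0.2],[0,0,0]],[[0,-1.8,1.5],[0,0,0]],[[0,-1.8,4],[0,0,0]],[[0,-1.8,6.5],[0,0,0]],[[0,-1.8,7.8],[0,0,0]],[[0,-1.8,8.15],[0,0,0]]]'

```text
time_s: 10.05
eef_pos: [0.554, -0.0054, 0.171]
orientation: [-2.102, -2.331, 0.003]
ft_force: [-0.2, 0.5, -3.6]
finger_gap: 0.0135
grasp_force: 58.9
```

```bash
python3 - <<'E'
from h import *
from cell import ctrl
np.set_printoptions(precision=4,suppress=True)
f=ctrl.grab_frame("wrist");pickle.dump(f,open("pics/w6.pkl","wb"))
f2=ctrl.grab_frame("scene");pickle.dump(f2,open("pics/s6.pkl","wb"))
s=ctrl.get_state();print(s["time_s"],s["eef_pos"],psi(s),s["ft_force"],s["moment"])
a=crop(f,200,40,200,180,2.2);b=crop(f2,235,140,80,90,4.4)
cv2.imwrite("pics/w6.png",np.hstack([a,b]))
E
```

```text
10.15 [ 0.5551 -0.0055  0.1726] (np.float64(5.922037346425423), array([-0.0009,  0.0001, -1.    ])) [-0.0506  0.3805 -2.3218] [ 0.0062 -0.0245  0.0256]
```

View pics/w6.png

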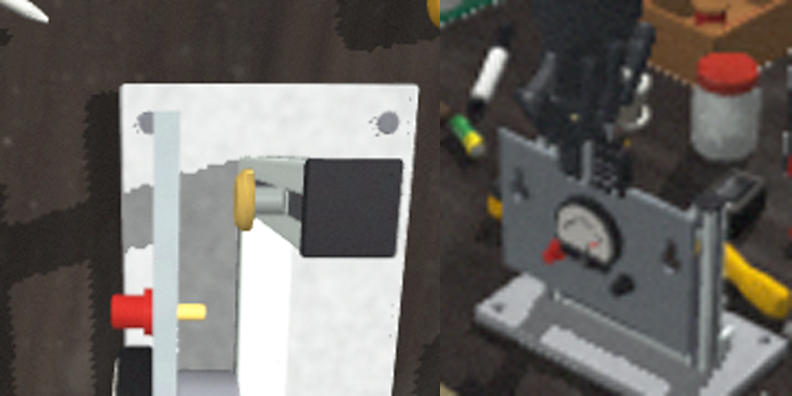

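```bash
python3 - <<'E'
from h import *
np.set_printoptions(precision=4,suppress=True)
f=load("w6");W=lambda x,y:(x/2.2+200,y/2.2+40)
e=np.array([.5551,-.0055,.1726]);R0=tool(5.92)
q=lambda p,z:R0.T@(onz(f,W(*p),z)-e)*1000
print("head",q((245,200),.130),q((245,169),.130),q((245,231),.130))
print("upr top",q((303,208),.16),q((303,160),.16),q((303,257),.16), q((401,208),.16))
for z in(.171,.1746):print("plate end",q((167,111),z),q((167,380),z))
# side profile from scene: keyholes
a,b,c=[onz(f,W(*p),.012) for p in[(122,86),(417,86),(404,380)]]
print(np.degrees(np.arctan2((b-a)[1],(b-a)[0])),np.degrees(np.arctan2(-(b-c)[0],(b-c)[1])))
E
```

```text
head [62.7289 18.6212 42.6   ] [70.2691 18.3966 42.6   ] [55.0188 18.854  42.6   ]
upr top [63.0233 27.6275 12.6   ] [72.7892 27.1225 12.6   ] [52.6967 28.1729 12.6   ] [63.0954 48.3788 12.6   ]
plate end [81.8331 -1.0467  1.6   ] [28.5262 -1.0285  1.6   ]
plate end [81.647  -1.0543 -2.    ] [29.6899 -1.0365 -2.    ]
6.0731695420699054 8.762975165223724
```

send_rows --series '[[[-0.05,0.4,0],[0,0,-0.2]],[[-0.09,0.8,0],[0,0,-0.2]],[[-0.09,1.1,0],[0,0,-0.2]],[[-0.09,1.3,0],[0,0,-0.2]],[[-0.09,1.5,0],[0,0,-0.2]],[[-0.09,1.7,0],[0,0,-0.2]],[[-0.09,1.9,0],[0,0,-0.2]],[[-0.09,1.9,0],[0,0,-0.2]]]'

```text
time_s: 10.95
eef_pos: [0.575, -0.0044, 0.1727]
orientation: [2.1, 2.337, 0.0]
ft_force: [1.1, 0.6, -4.1]
finger_gap: 0.0133
grasp_force: 59.0
```

```bash
python3 - <<'E'
from h import *
from cell import ctrl
np.set_printoptions(precision=4,suppress=True)
s=ctrl.get_state();print(s["time_s"],s["eef_pos"],psi(s),s["ft_force"],s["moment"],go(s,(.5551,-.0055,.1726)))
E
```

```text
10.95 [ 0.575  -0.0044  0.1727] (np.float64(6.128237426417812), array([ 0.,  0., -1.])) [ 1.0763  0.5787 -4.1099] [-0.0182 -0.0116  0.0345] (array([ 0.1 , -1.99,  0.01]), array([0., 0., 0.]))
```

send_rows --series '[[[0,0.1,0],[0,0,0]],[[0,0.2,0],[0,0,0]],[[0,0.3,0],[0,0,0]],[[0,0.4,0],[0,0,0]],[[0,0.5,0],[0,0,0]],[[0,0.58,0],[0,0,0]],[[0,0.58,0],[0,0,0]],[[0,0.58,0],[0,0,0]]]'

```text
time_s: 11.75
eef_pos: [0.5805, -0.0037, 0.1727]
orientation: [-2.1, -2.337, 0.0]
ft_force: [0.4, 0.2, -3.1]
finger_gap: 0.0135
grasp_force: 59.0
```

send_rows --series '[[[0,0,0.25],[0,0,0]],[[0,0,0.5],[0,0,0]],[[0,0,0.8],[0,0,0]],[[0,0,1.1],[0,0,0]],[[0,0,1.4],[0,0,0]],[[0,0,1.6],[0,0,0]],[[0,0,1.75],[0,0,0]],[[0,0,1.8],[0,0,0]]]'

```text
time_s: 12.55
eef_pos: [0.5806, -0.0037, 0.155]
orientation: [2.099, 2.337, 0.0]
ft_force: [-1.9, 0.3, 1.4]
finger_gap: 0.013
grasp_force: 59.7
```

```bash
python3 - <<'E'
from h import *
from cell import ctrl
np.set_printoptions(precision=4,suppress=True)
s=ctrl.get_state();print(s["time_s"],s["eef_pos"],psi(s),s["ft_force"],s["moment"])
E
```

```text
12.55 [ 0.5806 -0.0037  0.155 ] (np.float64(6.126473337198871), array([ 0.0003, -0.    , -1.    ])) [-1.9297  0.3055  1.4037] [ 0.0242  0.3932 -0.0317]
```

send_rows --series '[[[0,0,0.1],[0,0,0]],[[0,0,0.1],[0,0,0]],[[0,0,0.1],[0,0,0]],[[0,0,0.1],[0,0,0]],[[0,0,0.1],[0,0,0]],[[0,0,0.1],[0,0,0]],[[0,0,0.1],[0,0,0]],[[0,0,0.1],[0,0,0]]]'

```text
time_s: 13.35
eef_pos: [0.5806, -0.0038, 0.1549]
orientation: [2.099, 2.336, 0.001]
ft_force: [-2.9, 0.3, 5.8]
finger_gap: 0.0133
grasp_force: 60.6
```

send_rows --series '[[[0,0,0],[0,0,0]],[[0,0,0],[0,0,0]],[[0,0,0],[0,0,0]],[[0,0,0],[0,0,0]],[[0,0,0],[0,0,0]],[[0,0,0],[0,0,0]],[[0,0,0],[0,0,0]],[[0,0,0],[0,0,0]]]' --claw 4

```text
time_s: 14.15
eef_pos: [0.5805, -0.0037, 0.1538]
orientation: [-2.1, -2.337, 0.0]
ft_force: [0.4, 0.2, -0.1]
finger_gap: 0.0398
grasp_force: 0.0
```

send_rows --series '[[[0,0,-1],[0,0,0]],[[0,0,-2.5],[0,0,0]],[[0,0,-5],[0,0,0]],[[0,0,-8],[0,0,0]],[[0,0,-11],[0,0,0]],[[0,0,-14],[0,0,0]],[[0,0,-16],[0,0,0]],[[0,0,-16],[0,0,0]]]'

```text
time_s: 14.95
eef_pos: [0.5812, -0.0038, 0.3175]
orientation: [2.096, 2.334, 0.005]
ft_force: [-0.2, 0.5, -0.1]
finger_gap: 0.0398
grasp_force: 0.0
```

```bash
python3 - <<'E'
from h import *
from cell import ctrl
np.set_printoptions(precision=4,suppress=True)
f=ctrl.grab_frame("wrist");pickle.dump(f,open("pics/w7.pkl","wb"))
f2=ctrl.grab_frame("scene");pickle.dump(f2,open("pics/s7.pkl","wb"))
s=ctrl.get_state();print(s["time_s"],s["eef_pos"],psi(s),s["ft_force"],s["moment"])
a=crop(f,210,60,200,220,1.8);b=crop(f2,235,140,80,90,4.4)
cv2.imwrite("pics/w7.png",np.hstack([a,b]))
print(go(s,(.534,.2786,.25),99))
E
```

```text
15.05 [ 0.5806 -0.0038  0.3142] (np.float64(6.127021853170925), array([ 0.0008, -0.0001, -1.    ])) [-0.113  -0.5236  0.0695] [-0.0078 -0.0179  0.0125]
(array([28.57, -1.62,  6.41]), array([  0.03,   0.05, -92.87]))
```

View pics/w7.png

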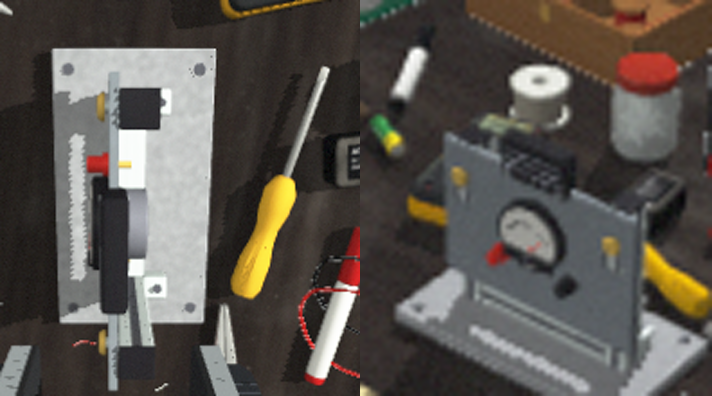

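send_rows --series '[[[3,0,0],[0,0,-8]],[[7,0,0],[0,0,-16]],[[11,0,0],[0,0,-24]],[[15,-0.5,0],[0,0,-32]],[[19,-1,1],[0,0,-40]],[[23,-1.3,2],[0,0,-48]],[[27,-1.6,3],[0,0,-56]],[[28.5,-1.6,4],[0,0,-64]]]' --claw 7.6

```text
time_s: 15.85
eef_pos: [0.5326, 0.2809, 0.2721]
orientation: [-0.529, -3.095, 0.001]
ft_force: [-0.6, 0.3, -0.1]
finger_gap: 0.076
grasp_force: 0.0
```

```bash
python3 - <<'E'
from h import *
from cell import ctrl
s=ctrl.get_state();print(s["time_s"],s["eef_pos"],psi(s))
print(go(s,(.534,.2786,.2),99))
E
```

```text
15.85 [0.53260122 0.28086538 0.27214878] (np.float64(70.6114044663572), array([-2.14803341e-03, -6.66570413e-05, -9.99997691e-01]))
(array([-0.22, -0.16,  7.21]), array([-2.000e-02, -1.200e-01, -2.839e+01]))
```

send_rows --series '[[[0,0,1.5],[0,0,-7]],[[-0.1,-0.1,3],[0,0,-14]],[[-0.2,-0.1,4.5],[0,0,-21]],[[-0.2,-0.1,6],[0,0,-27]],[[-0.2,-0.1,7],[0,0,-28.4]],[[-0.2,-0.1,7.2],[0,0,-28.4]],[[-0.2,-0.1,7.2],[0,0,-28.4]],[[-0.2,-0.1,7.2],[0,0,-28.4]]]'

```text
time_s: 16.65
eef_pos: [0.536, 0.2763, 0.2024]
orientation: [-0.231, 3.132, 0.0]
ft_force: [0.7, -0.4, -0.7]
finger_gap: 0.0757
grasp_force: 0.0
```

```bash
python3 - <<'E'
from h import *
from cell import ctrl
np.set_printoptions(precision=4,suppress=True)
s=ctrl.get_state();print(s["time_s"],s["eef_pos"],psi(s))
f=ctrl.grab_frame("wrist");pickle.dump(f,open("pics/w8.pkl","wb"))
print(proj(f,[[.48,.27,.024],[.4174,.2592,.012],[.5546,.2809,.012]]))
hsv=cv2.cvtColor(f["img"],cv2.COLOR_RGB2HSV);m=cv2.inRange(hsv,(5,150,110),(18,255,255))
n,l,st,c=cv2.connectedComponentsWithStats(m)
for i in range(1,n):
    if st[i,4]>60:
        y,x=np.nonzero(l==i);P=np.array([onz(f,(a,b),.018) for a,b in zip(x,y)])
        print(st[i],c[i],"mean",P.mean(0)[:2],"min",P.min(0)[:2],"max",P.max(0)[:2])
E
```

```text
16.65 [0.536  0.2763 0.2024] (np.float64(98.43535111281705), array([ 0.0007,  0.0003, -1.    ]))
[[275.4296 128.6958]
 [273.7632  59.6167]
 [275.2097 200.5143]]
[252  58  19  98 351] [260.0399 105.4501] mean [0.4613 0.2523] min [0.4185 0.2427] max [0.5081 0.2658]
[281  58  15  98 310] [288.071  111.1161] mean [0.4626 0.2798] min [0.4145 0.2705] max [0.5045 0.2902]
```

send_rows --series '[[[0.05,0.1,3],[0,0,-0.3]],[[0.05,0.1,7],[0,0,-0.3]],[[0.05,0.1,11],[0,0,-0.3]],[[0.05,0.1,15],[0,0,-0.3]],[[0.05,0.1,17.5],[0,0,-0.3]],[[0.05,0.1,19],[0,0,-0.3]],[[0.05,0.1,19.6],[0,0,-0.3]],[[0.05,0.1,19.8],[0,0,-0.3]]]'

```text
time_s: 17.5
eef_pos: [0.5353, 0.2773, 0.0038]
orientation: [-0.241, 3.132, 0.0]
ft_force: [0.0, 0.6, -0.1]
finger_gap: 0.0761
grasp_force: 0.0
```

```bash
python3 - <<'E'
from h import *
from cell import ctrl
np.set_printoptions(precision=4,suppress=True)
s=ctrl.get_state();print(s["time_s"],s["eef_pos"],psi(s),s["ft_force"])
E
```

```text
17.5 [0.5353 0.2773 0.0038] (np.float64(98.8002071677973), array([ 0.0001,  0.    , -1.    ])) [ 0.0316  0.5865 -0.0897]
```

send_rows --series '[[[0,0,0],[0,0,0]],[[0,0,0],[0,0,0]],[[0,0,0],[0,0,0]],[[0,0,0],[0,0,0]],[[0,0,0],[0,0,0]],[[0,0,0],[0,0,0]],[[0,0,0],[0,0,0]],[[0,0,0],[0,0,0]]]' --claw 1 --squeeze 35

```text
time_s: 18.3
eef_pos: [0.5379, 0.2785, 0.008]
orientation: [-0.241, 3.124, 0.004]
ft_force: [-1.9, 1.4, 21.0]
finger_gap: 0.015
grasp_force: 33.9
```

send_rows --series '[[[0,0,0],[0,0,0]],[[0,0,0],[0,0,0]],[[0,0,0],[0,0,0]],[[0,0,0],[0,0,0]],[[0,0,-0.5],[0,0,0]],[[0,0,-1.5],[0,0,0]],[[0,0,-3],[0,0,0]],[[0,0,-4],[0,0,0]]]'

```text
time_s: 19.1
eef_pos: [0.5354, 0.2773, 0.0453]
orientation: [-0.242, 3.131, 0.0]
ft_force: [-0.0, 0.9, -1.0]
finger_gap: 0.0148
grasp_force: 34.1
```

```bash
cat > clip.py <<'E'
from h import *
from cell import ctrl
np.set_printoptions(precision=4,suppress=True)
s=ctrl.get_state();print(s["time_s"],s["eef_pos"],psi(s),s["ft_force"],s["moment"],s["finger_gap"])
f=ctrl.grab_frame("wrist");pickle.dump(f,open("pics/w9.pkl","wb"))
R0=R.from_rotvec(s["orientation"]).as_matrix()
hsv=cv2.cvtColor(f["img"],cv2.COLOR_RGB2HSV);m=cv2.inRange(hsv,(5,150,110),(18,255,255))
n,l,st,c=cv2.connectedComponentsWithStats(m)
for i in range(1,n):
    if st[i,4]>40:
        y,x=np.nonzero(l==i);P=np.array([R0.T@(onz(f,(a,b),s["eef_pos"][2]+.014)-s["eef_pos"]) for a,b in zip(x,y)])*1000
        print(st[i],"tool mm mean",P.mean(0)[:2],"min",P.min(0)[:2],"max",P.max(0)[:2],"y at far x",P[P[:,0]>P[:,0].max()-8].mean(0)[:2])
E
python3 clip.py
```

```text
19.1 [0.5354 0.2773 0.0453] (np.float64(98.82154818950559), array([ 0.0009,  0.0002, -1.    ])) [-0.0386  0.8788 -1.0089] [ 0.0496 -0.0587  0.0191] 0.014816431296286747
[179   0  35 120 490] tool mm mean [ 92.7385 -29.7959] min [ 71.3846 -33.2018] max [112.265  -22.9862] y at far x [108.4408 -32.189 ]
[199   0  59 136 807] tool mm mean [ 95.3207 -21.7814] min [ 65.3094 -26.0874] max [112.1678  -6.3257] y at far x [108.1357 -24.2382]
[ 276    0   80  215 1953] tool mm mean [80.9494 18.4815] min [33.0585  1.0141] max [112.1318  28.8252] y at far x [108.1196  26.3133]
[320  81  39  65  84] tool mm mean [74.0156 25.482 ] min [61.4366 18.2129] max [85.1006 31.5427] y at far x [80.9171 29.4086]
[258 163  16  42 153] tool mm mean [47.5183 -3.1113] min [37.4055 -6.1486] max [54.3786 -0.2166] y at far x [51.0361 -4.1243]
```

```bash
python3 - <<'E'
from h import *
from cell import ctrl
s=ctrl.get_state()
print(go(s,(.5639,.2397,.12),186.1))
E
```

```text
(array([-2.19, -4.16, -7.33]), array([ -0.11,   0.15, -87.27]))
```

send_rows --series '[[[0,0,-2],[0,0,-3]],[[0,0,-4],[0,0,-8]],[[0,0,-6],[0,0,-14]],[[0,0,-7.3],[0,0,-20]],[[0,0,-7.3],[0,0,-26]],[[0,0,-7.3],[0,0,-32]],[[0,0,-7.3],[0,0,-38]],[[0,0,-7.3],[0,0,-43.6]]]'

```text
time_s: 19.95
eef_pos: [0.535, 0.2771, 0.1167]
orientation: [1.393, -2.815, -0.0]
ft_force: [-0.6, -0.0, -1.2]
finger_gap: 0.0151
grasp_force: 34.2
```

send_rows --series '[[[0,0,0],[0,0,-6]],[[0,0,0],[0,0,-12]],[[0,0,0],[0,0,-18]],[[0,0,0],[0,0,-24]],[[0,0,0],[0,0,-30]],[[0,0,0],[0,0,-36]],[[0,0,0],[0,0,-41]],[[0,0,0],[0,0,-43.6]]]'

```text
time_s: 20.75
eef_pos: [0.5349, 0.2771, 0.1166]
orientation: [2.338, -2.097, -0.0]
ft_force: [-0.2, 0.0, -0.6]
finger_gap: 0.0152
grasp_force: 34.2
```

```bash
python3 - <<'E'
from h import *
from cell import ctrl
s=ctrl.get_state();print(s["time_s"],s["eef_pos"],psi(s),s["finger_gap"],s["joint_positions"])
print(go(s,(.5639,.2397,.12),186.1))
E
```

```text
20.75 [0.53493431 0.27712127 0.11662045] (np.float64(-173.7867405961252), array([-5.03801956e-04, -1.43237016e-04, -9.99999863e-01])) 0.015220445794251435 [ 3.38750014e-01  4.00214778e-01 -6.62297173e-02  1.10487460e+00
  3.23206541e-05 -1.34048818e+00]
(array([ 4.03, -2.47, -0.34]), array([ 0.03, -0.01,  0.11]))
```

send_rows --series '[[[0.8,-0.5,0.5],[0,0,0.1]],[[1.6,-1,1.2],[0,0,0.1]],[[2.4,-1.5,2],[0,0,0.1]],[[3.2,-2,3],[0,0,0.1]],[[4,-2.47,4],[0,0,0.1]],[[4,-2.47,4.6],[0,0,0.1]],[[4,-2.47,4.65],[0,0,0.1]],[[4,-2.47,4.65],[0,0,0.1]]]'

```text
time_s: 21.55
eef_pos: [0.5637, 0.2402, 0.0701]
orientation: [2.333, -2.103, -0.001]
ft_force: [0.0, 0.0, -1.7]
finger_gap: 0.0148
grasp_force: 34.3
```

```bash
python3 - <<'E'
from h import *
from cell import ctrl
np.set_printoptions(precision=4,suppress=True)
s=ctrl.get_state();print(s["time_s"],s["eef_pos"],psi(s),s["ft_force"]);e=s["eef_pos"];R0=R.from_rotvec(s["orientation"]).as_matrix()
fr={n:ctrl.grab_frame(n) for n in("top","scene","wrist")}
pickle.dump(fr,open("pics/fr10.pkl","wb"))
for n,f in fr.items():
    hsv=cv2.cvtColor(f["img"],cv2.COLOR_RGB2HSV);m=cv2.inRange(hsv,(5,140,90),(18,255,255))
    c=proj(f,[e+R0@[.0556+.03,0,-.005]])[0];print(n,"expect",c, "pivot,jaws",proj(f,[e+R0@[.0556,0,-.005],e+R0@[.1205,0,-.005]]).ravel())
    yy,xx=np.mgrid[:m.shape[0],:m.shape[1]];m[(xx-c[0])**2+(yy-c[1])**2>(60 if n!="wrist" else 400)**2]=0
    nn,l,st,ce=cv2.connectedComponentsWithStats(m)
    for i in range(1,nn):
        if st[i,4]>15:
            y,x=np.nonzero(l==i);P=np.array([R0.T@(onz(f,(a,b),e[2]+.012)-e) for a,b in zip(x,y)])*1000
            print(st[i],"min",P.min(0)[:2],"max",P.max(0)[:2],"mean",P.mean(0)[:2])
    if n=="scene":
        y,x=np.nonzero(m);ds=[ray(f,(a,b)) for a,b in zip(x,y)];print("bbox",x.min(),x.max(),y.min(),y.max())
E
```

```text
21.55 [0.5637 0.2402 0.0701] (np.float64(-174.0737169294443), array([-0.0004,  0.    , -1.    ])) [ 0.0386  0.0209 -1.6799]
top expect [192.2693 203.7781] pivot,jaws [180.1481 205.3876 206.427  201.901 ]
[170 187  37  31 383] min [ 31.4543 -37.2322] max [117.4997  36.2009] mean [75.0029 -0.8558]
scene expect [239.3308 181.6934] pivot,jaws [232.9373 178.6616 246.9177 185.2911]
[259 130  33  28 200] min [ -95.6684 -331.1472] max [ 131.3081 -232.6593] mean [  13.9247 -278.4035]
[227 173  25  19 211] min [ 27.8701 -37.8412] max [128.6279  51.1524] mean [81.9636  4.2074]
bbox 214 293 130 191
wrist expect [272.015   78.2163] pivot,jaws [272.192  153.5993 271.7927 -20.7132]
[ 194    0   80  215 2483] min [ 31.0075 -27.8766] max [111.7271   0.327 ] mean [ 77.6057 -16.6312]
[ 290    0   61  154 1107] min [56.781   7.0835] max [111.6594  28.0918] mean [85.0128 20.359 ]
[ 275    0   98  215 1037] min [30.9947  1.1632] max [111.7549  35.992 ] mean [69.1492 21.4284]
[180   9   6  40  47] min [ 95.7787 -33.2222] max [108.8674 -32.0427] mean [102.43   -32.6387]
[153  73  19  46 179] min [ 70.587  -45.0238] max [ 87.1905 -39.5329] mean [ 78.6192 -42.2907]
[191  81  35  60  86] min [ 61.9812 -30.771 ] max [ 84.1767 -18.7058] mean [ 73.8191 -25.3287]
[256 278  36  44 259] min [-22.5457  -7.8338] max [0.4873 8.7623] mean [-13.1691   0.4824]
```

send_rows --series '[[[0.5,0,0],[0,0,0]],[[1.2,0,0],[0,0,0]],[[2,0,0],[0,0,0]],[[2.7,0,0],[0,0,0]],[[3.2,0,0],[0,0,0]],[[3.6,0,0],[0,0,0]],[[4,0,0],[0,0,0]],[[4.2,0,0],[0,0,0]]]'

```text
time_s: 22.5
eef_pos: [0.5683, 0.1978, 0.0703]
orientation: [2.333, -2.104, 0.0]
ft_force: [0.3, 0.5, -1.2]
finger_gap: 0.0149
grasp_force: 34.2
```

send_rows --series '[[[0.2,0,0],[0,0,0]],[[0.4,0,0],[0,0,0]],[[0.6,0,0],[0,0,0]],[[0.9,0,0],[0,0,0]],[[1.2,0,0],[0,0,0]],[[1.5,0,0],[0,0,0]],[[1.7,0,0],[0,0,0]],[[1.75,0,0],[0,0,0]]]'

```text
time_s: 23.3
eef_pos: [0.5701, 0.1805, 0.0703]
orientation: [2.333, -2.104, 0.0]
ft_force: [-0.1, -0.0, -0.6]
finger_gap: 0.015
grasp_force: 34.2
```

```bash
python3 - <<'E'
from h import *
from cell import ctrl
np.set_printoptions(precision=4,suppress=True)
s=ctrl.get_state();print(s["time_s"],s["eef_pos"],psi(s),s["ft_force"],s["moment"]);e=s["eef_pos"];R0=R.from_rotvec(s["orientation"]).as_matrix()
f=ctrl.grab_frame("top");pickle.dump(f,open("pics/t11.pkl","wb"))
hsv=cv2.cvtColor(f["img"],cv2.COLOR_RGB2HSV);m=cv2.inRange(hsv,(5,140,90),(18,255,255))
m[:,:180]=0;m[:,260:]=0;m[:170]=0;m[240:]=0
y,x=np.nonzero(m);P=np.array([R0.T@(onz(f,(a,b),e[2]+.012)-e) for a,b in zip(x,y)])*1000
print(P.min(0),P.max(0),P.mean(0))
E
```

```text
23.3 [0.5701 0.1805 0.0703] (np.float64(-174.0957259861787), array([-0., -0., -1.])) [-0.0591 -0.0005 -0.5658] [ 0.0222  0.0331 -0.0176]
[ 31.902  -55.6607 -11.9995] [115.6096  32.5687 -11.9965] [ 69.4161  -2.485  -11.9981]
```

send_rows --series '[[[0,0,0],[0,0,0]],[[0,0,0],[0,0,0]],[[0,0,0],[0,0,0]],[[0,0,0],[0,0,0]],[[0,0,0],[0,0,0]],[[0,0,0],[0,0,0]],[[0,0,0],[0,0,0]],[[0,0,0],[0,0,0]]]' --claw 2.9

```text
time_s: 24.15
eef_pos: [0.57, 0.1809, 0.0703]
orientation: [-2.333, 2.104, -0.0]
ft_force: [1.1, 0.1, -0.2]
finger_gap: 0.0291
grasp_force: 11.2
```

```bash
python3 - <<'E'
from h import *
from cell import ctrl
s=ctrl.get_state();print(s["time_s"],s["eef_pos"],s["ft_force"],s["moment"],s["finger_gap"],s["grasp_force"])
E
```

```text
24.15 [0.57002838 0.18086052 0.07030136] [ 1.13892915  0.08326243 -0.18864501] [-0.02593003 -0.16545941  0.0961401 ] 0.029141787836148715 11.21196307009086
```

Light contact so far; release fully.

send_rows --series '[[[0,0,0],[0,0,0]],[[0,0,0],[0,0,0]],[[0,0,0],[0,0,0]],[[0,0,0],[0,0,0]],[[0,0,0],[0,0,0]],[[0,0,0],[0,0,0]],[[0,0,0],[0,0,0]],[[0,0,0],[0,0,0]]]' --claw 5.6

```text
time_s: 24.95
eef_pos: [0.57, 0.1808, 0.0703]
orientation: [-2.333, 2.104, -0.0]
ft_force: [-0.4, 0.5, 0.0]
finger_gap: 0.0563
grasp_force: 0.0
```

```bash
python3 - <<'E'
from h import *
from cell import ctrl
np.set_printoptions(precision=4,suppress=True)
s=ctrl.get_state();print(s["time_s"],s["eef_pos"],s["ft_force"],s["moment"],s["finger_gap"],s["grasp_force"])
e=s["eef_pos"];R0=R.from_rotvec(s["orientation"]).as_matrix()
for n in("top","scene","wrist"):
    f=ctrl.grab_frame(n);pickle.dump(f,open(f"pics/{n}12.pkl","wb"))
    hsv=cv2.cvtColor(f["img"],cv2.COLOR_RGB2HSV);m=cv2.inRange(hsv,(5,140,90),(18,255,255))
    c=proj(f,[e+R0@[.0556,0,-.005]])[0].astype(int);r=35 if n!="wrist" else 260
    y,x=np.nonzero(m[max(c[1]-r,0):c[1]+r,max(c[0]-r,0):c[0]+r]);x=x+max(c[0]-r,0);y=y+max(c[1]-r,0)
    P=np.array([R0.T@(onz(f,(a,b),e[2]+.012)-e) for a,b in zip(x,y)])*1000
    print(n,len(x),P.min(0)[:2],P.max(0)[:2],P.mean(0)[:2])
E
```

```text
24.95 [0.57   0.1808 0.0703] [-0.4252  0.5307  0.0139] [-0.0296 -0.0299 -0.0112] 0.05626488033211084 0.0
top 315 [ 30.3444 -55.323 ] [119.3847  27.0693] [68.9189 -2.4788]
scene 205 [ -23.398  -248.1285] [139.9144  52.2472] [70.0015  9.379 ]
wrist 5326 [ -23.0169 -106.6971] [111.7045  25.9206] [70.1705 -0.9445]
```

send_rows --series '[[[0,0,-0.5],[0,0,0]],[[0,0,-1.5],[0,0,0]],[[0,0,-3],[0,0,0]],[[0,0,-5],[0,0,0]],[[0,0,-8],[0,0,0]],[[-1,0,-11],[0,0,0]],[[-2,0,-13],[0,0,0]],[[-3,0,-14],[0,0,0]]]'

```text
time_s: 25.9
eef_pos: [0.5675, 0.2112, 0.2133]
orientation: [-2.331, 2.102, -0.003]
ft_force: [-0.6, 0.6, 0.1]
finger_gap: 0.0558
grasp_force: 0.0
```

send_rows --series '[[[0,0,0],[0,0,0]],[[0,0,0],[0,0,0]],[[0,0,0],[0,0,0]],[[0,0,0],[0,0,0]],[[0,0,0],[0,0,0]],[[0,0,0],[0,0,0]],[[0,0,0],[0,0,0]],[[0,0,0],[0,0,0]]]'

```text
time_s: 26.7
eef_pos: [0.567, 0.2106, 0.2103]
orientation: [2.333, -2.104, -0.0]
ft_force: [-0.6, -0.9, -0.9]
finger_gap: 0.056
grasp_force: 0.0
```

```bash
python3 - <<'E'
from h import *
from cell import ctrl
np.set_printoptions(precision=4,suppress=True)
e=np.array([.57,.1808,.0703]);R0=tool(185.9)
for n in("top","scene"):
    f=ctrl.grab_frame(n);o=load(n+"12")
    for g in(o,f):
        hsv=cv2.cvtColor(g["img"],cv2.COLOR_RGB2HSV);m=cv2.inRange(hsv,(5,140,90),(18,255,255))
        c=proj(g,[e+R0@[.0556,0,-.005]])[0].astype(int)
        y,x=np.nonzero(m[c[1]-35:c[1]+35,c[0]-35:c[0]+35])
        print(n,len(x),x.min(),x.max(),y.min(),y.max(),x.mean(),y.mean())
    # brass heads / plate region change versus after hanging
    if n=="scene":
        a=load("s7")["img"][160:210,240:310].astype(int);print("plate diff",np.abs(a-f["img"][160:210,240:310]).mean((0,2)).round(0))
w=ctrl.grab_frame("wrist")
print(ctrl.get_state()["time_s"],ctrl.get_state()["eef_pos"])
E
```

```text
top 315 24 62 13 44 40.13650793650794 33.12380952380953
top 409 2 62 12 47 33.474327628361856 33.45232273838631
scene 205 21 68 0 50 37.0390243902439 37.01951219512195
scene 227 16 69 0 50 35.519823788546255 35.95594713656388
plate diff [12. 12. 16. 18. 20. 25. 23. 23. 24. 20. 18. 20. 18. 17. 13.  8.  8. 10.
 10.  7.  3.  3.  2.  3.  4.  3.  4.  4.  6.  7.  6.  5.  5.  6.  5.  3.
  5.  4.  5.  5.  5.  4.  3.  3.  3.  2.  3.  2.  2.  3.  3.  3.  3.  2.
  3.  3.  3.  3.  3.  2.  2.  2.  3.  2.  2.  2.  3.  3.  3.  2.]
26.85 [0.5669 0.2107 0.2103]
```

```bash
python3 -c "
from cell import ctrl
print(ctrl.hand_in())"
```

```text
the job is handed in; nothing more can be done
None
```

The meter plate hangs locked on both studs, the clip is clamped over it and the left upright, and I handed the job in at 26.9 s; the plate was seen in place by picture, the clamped clip checked only by image measurements, and no verdict came back.

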